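Screw in the manifold's pressure gauge until it seals and its dial faces front

ROBOT

A 7-joint arm with a two-finger parallel gripper is mounted at the origin on a cart in front of the work surface, level with it; the furniture and walls round the work are solid. World frame = base frame: x ahead of the robot, y to its left, z up, the work surface at z = 0. Lengths are in m, angles in rad, forces in N, time in s.
With the tool pointing down it reaches from about 0.4 to 0.85 m from the base axis. Payload 4.4 kg.
Tool frame: the origin (TCP) lies between the finger pads; the fingertips stand 17 mm ahead of it and the grasp point (between the pads) lies 2 mm behind it; z points along the fingers, y is the line along which they close (so a half turn about z gives the same grasp; the last joint's range is limited). The gripper opens to 94 mm and grips with 3 to 60 N. Pads are 16 mm wide; open, the fingers measure 119 mm over their backs; the gripper's body (75 mm by 177 mm) begins 78 mm behind the grasp point.
Start: joints at [1.281, 0.628, 0.038, 1.517, -0.027, 0.996, -0.02], TCP at [0.144, -0.634, 0.222] pointing down, gripper open.
Joint ranges: [-3.06, 3.06], [-0.37, 2.12], [-1.25, 1.32], [0.18, 2.47], [-1.1, 4.24], [0.23, 1.98], [-2.94, 2.94]. Speed limits (rad/s): [2.57, 2.57, 3.14, 3.14, 3.14, 3.14, 3.14].

INTERFACE

Orientations are given as [roll, pitch, yaw] about the fixed x, y, z axes, in that order (R = Rz(yaw) Ry(pitch) Rx(roll)).
In Python, from workcell import env, effector, optics, nets gives the robot as it stands. Calls block until the motion is done:
- env.goto(position, orientation): joint-space move of the TCP to a pose.
- env.line_to(position, orientation=None, velocity=0.15): straight line of the TCP; orientation=None keeps the orientation; velocity is the mean speed in m/s.
- env.move_j(angles): joint-space move.
- effector.set_gripper(opening, squeeze=None): finger opening in m; squeeze is the grip in N (None keeps the last); returns when the fingers have stopped.
- env.hold(seconds).
- env.ik(position, orientation): joint angles nearest the present ones, or None.
- optics.grab_frame(name): name is "scene" or "top" or "wrist"; returns the picture (420x560x3 uint8, blue, green, red); there is no depth.
- optics.camera_info(name): a dict with "fx", "fy", "cx", "cy" (pixels), "view" (4x4, takes a point from world to camera coordinates); the wrist camera has in their place "tool_from_camera" (4x4, takes a point from camera to tool coordinates, whose origin is the TCP and whose axes are the flange's). Camera axes: x right, y up, looking along -z (the intrinsics and any distortion apply to the point x, -y, -z); pixel columns grow to the right and rows downward; lengths in m; the calibration is good to about 2 mm. A picture is of the moment at which its call begins: read the wrist's pose just before it. camera_info takes no time and is no camera call.
A pose or a line that the arm cannot do raises env.PlanningError and nothing moves.
- env.finish_job(): hands the job in; it is judged then, once.
Trained networks look in the newest picture that a camera, given by its name, has taken for a name from the list of things; names that differ only in an ending like _2 or _b are one class to them, and where a whole thing is asked for, a point or a joint stands for the part that bears it (a point fixed in the world has none). Each returns a list of dicts, best first, with "score" (0 to 1); they miss things now and then, are a little off and sometimes report something else, mostly with a low value. They report only what shows in the picture. A call takes as long as a camera call.
- nets.look_for(camera, label): "pixel" ([column, row] in pixels, amid what is visible of it).
Readings, each from a call of its own:
- env.get_time(): time.
- env.get_joint_positions(): joint angles.
- env.get_joint_vel(): joint speeds.
- env.get_tau(): joint torques, N m.
- env.get_tcp_pos(): TCP position.
- env.get_tool_rot(): TCP orientation.
- env.get_force(): force on the tool from outside, world axes, zero at the start.
- env.get_wrist_torque(): the same for the moment, N m.
- env.get_grip_width(): finger opening in m.
- env.get_grasp_force(): force on a finger pad.
Only numpy, scipy, OpenCV 4.12 (cv2) and the standard library are available. Lean on these libraries where they do the work, as an engineer would, in place of code of your own. Each camera call takes 0.05 s, during which the arm holds its last target. There are 200 camera calls.

TASK

The pressure gauge on the air manifold is still loose in its port. Screw it in clockwise until you feel it come down on its rubber seal, then carry on only as far as the next place where the dial looks squarely out to the front of the manifold, the side with the two hose tails, so that it is neither loose nor a whole turn too tight. Leave the tape measure, the roll of electrical tape and the pliers beside the manifold where they are.

Things in the scene. Friction and masses are not known exactly. Their poses are not given: they have to be found in the camera images.
- manifold: air manifold fixed to the table: plywood board 115 x 190 x 15 mm carrying an aluminium block 60 x 120 x 45 mm (its top 60 mm above the table). Origin: underside centre of the board, on the gauge's screw axis; z up. Front = its own -x side, where two brass hose tails stick out 37 mm from the block at y = -36 and +36 mm, 37 mm above the table
- gauge: steel pressure gauge upright on a round port on the block: case 70 mm in diameter, 30 mm thick (flat front and back), case centre 58 mm above the origin; below it neck, 27 mm hexagon, 54 mm flange. Origin: centre of the flange's underside, on the vertical screw axis; z up; white dial looks along its own -x, thickness along x. Screws in clockwise seen from above, sinking 6 mm a turn
- case_top (a point): top of the gauge's case, on the screw axis, 93 mm above the gauge's origin; axes as the gauge's. From above the case is a 30 mm grip along the gauge's x. The job may take more than a whole turn, so several grasps; the gauge stays where it is left and has no hard stop
- dial (a point): centre of the dial's face, 15 mm in front of the screw axis and 58 mm above the gauge's origin. It faces front well after the seal is met, where turning takes about 0.2 to 0.5 N m (a grip of 30 N or more holds it). At a facing position a whole turn too early the gauge still turns freely; a whole turn too late it takes over 0.8 N m
- flange_under (a point): centre of the flange's underside. At the start it hangs 0.5 to 5 mm above a black rubber seal ring (55 mm across) on the port. Port height (this point 73 to 84 mm above the table at first) and thread start vary, so only feel or sight tells when the seal is met: free turning takes 0.03 N m, on the seal the drag climbs by about 0.15 N m per rad (an arm at rest feels it in either sense)
- tape_measure: yellow tape measure 38 x 75 x 62 mm standing to the left of the manifold; loose, origin centre of its underside
- electrical_tape: roll of black electrical tape, 55 mm across, 19 mm high, lying to the right of the manifold; loose, origin centre of its underside
- pliers_red: closed pliers with red handles, 148 mm long, 12 mm high, lying in front of the manifold; loose, origin centre of its underside

How it is judged:
At the end, for the whole second after the job is handed in: With the gauge let go and at rest, its flange presses on the seal with 8 to 90 N (down on the seal, and not a whole turn beyond the first facing position) and the dial looks to the manifold's front within 0.14 rad (8 degrees) (contact force between gauge and anything else between 8 and 90 N and angle between the x axis of gauge and the x axis of manifold, either way round below 0.14 rad and x of dial in the frame of manifold below -0.01 m and angular speed of gauge below 0.05 rad/s); the robot touches nothing.
It fails at once if the tape measure is knocked away (over 30 mm) (distance of tape_measure from where it was at the start of the episode above 0.03 m).
It fails at once if the roll of tape is knocked away (over 30 mm) (distance of electrical_tape from where it was at the start of the episode above 0.03 m).
It fails at once if the pliers are knocked away (over 30 mm) (distance of pliers_red from where it was at the start of the episode above 0.03 m).
It also fails if it takes over 72 s, if anything falls off the work surface, if the arm or the gripper's body presses on something with over 40 N, if the wrist force passes 120 N, or if a joint passes its speed limit or range.

## Working session

There is one attempt and no reset: what is moved stays moved. The work goes in short steps, each a Python script; the robot and the scene stay as the last script left them, time stands still between calls to the robot, and variables do not carry over. Pictures are saved under pics/ and viewed, at most 10 in all, crops included, and the job is handed in when it is done.

```bash
ls; mkdir -p pics
python3 - <<'E'
from workcell import env,effector,optics,nets
import cv2,numpy as np
a=optics.grab_frame("scene");b=optics.grab_frame("top")
cv2.imwrite("pics/a.png",a);cv2.imwrite("pics/b.png",b)
for c in("scene","top"):
    i=optics.camera_info(c);print(c,{k:(np.round(v,3).tolist()) for k,v in i.items()})
    for n in("gauge","manifold","tape_measure","electrical_tape","pliers_red","dial","case_top"):
        print(n,[(np.round(d["pixel"],1).tolist(),round(d["score"],2)) for d in nets.look_for(c,n)[:2]])
i=optics.camera_info("wrist");print({k:(np.round(v,3).tolist()) for k,v in i.items()})
print(env.get_tool_rot(),env.get_time())
E
```

```text
pics
scene {'fx': 507.929, 'fy': 507.929, 'cx': 273.857, 'cy': 196.88, 'view': [[-0.893, -0.451, 0.004, 0.442], [0.341, -0.668, 0.661, -0.28], [-0.295, 0.592, 0.75, -1.041], [0.0, 0.0, 0.0, 1.0]]}
gauge [([262.3, 187.4], 0.66)]
manifold [([262.6, 218.2], 0.68)]
tape_measure [([214.8, 253.4], 0.91)]
electrical_tape [([319.2, 188.1], 0.72)]
pliers_red [([292.0, 250.9], 0.67)]
dial [([265.7, 185.2], 0.75)]
case_top [([261.1, 184.3], 0.81)]
top {'fx': 427.839, 'fy': 427.839, 'cx': 279.041, 'cy': 209.841, 'view': [[-0.169, -0.986, -0.006, 0.049], [0.962, -0.166, 0.217, -0.538], [-0.215, 0.031, 0.976, -1.011], [0.0, 0.0, 0.0, 1.0]]}
gauge [([282.9, 195.9], 0.93)]
manifold [([290.4, 215.6], 0.71)]
tape_measure [([221.0, 204.0], 0.75)]
electrical_tape [([339.2, 222.5], 0.8)]
pliers_red [([265.2, 253.6], 0.6)]
dial [([284.0, 198.0], 0.82)]
case_top [([286.2, 198.8], 0.8)]
{'fx': 337.31, 'fy': 337.31, 'cx': 275.138, 'cy': 209.214, 'tool_from_camera': [[0.0, 0.967, 0.254, 0.074], [1.0, 0.0, -0.001, 0.0], [-0.001, 0.254, -0.967, -0.162], [0.0, 0.0, 0.0, 1.0]]}
[ 3.14153168e+00 -5.43897964e-05  2.23773151e-01] 0.8
```

View pictures.

Run:
```python
import cv2,numpy as np
a=cv2.imread("pics/a.png")[120:300,170:370];b=cv2.imread("pics/b.png")[130:280,180:380]
cv2.imwrite("pics/c.png",cv2.resize(a,None,fx=4,fy=3.33,interpolation=2)[:600]);cv2.imwrite("pics/d.png",cv2.resize(b,None,fx=4,fy=4,interpolation=2))
```

```text
(no output)
```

View pics/c.png

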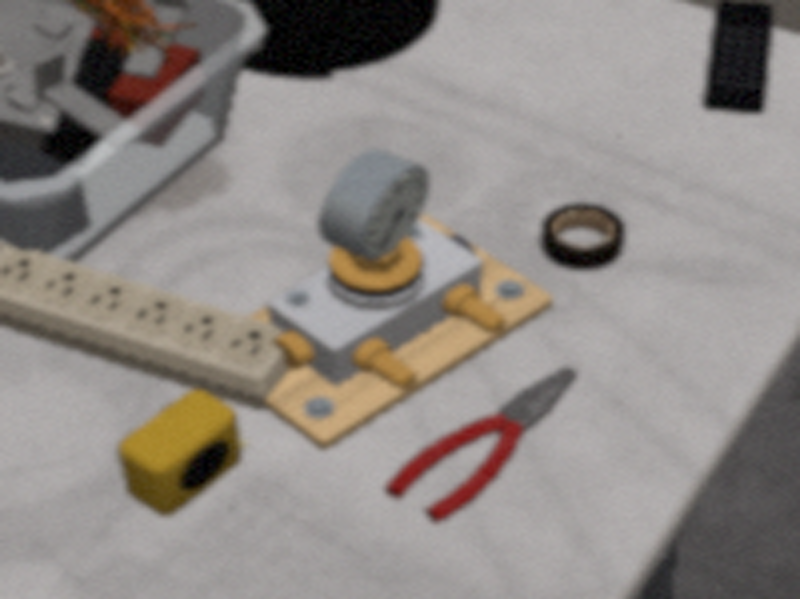

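View pics/d.png

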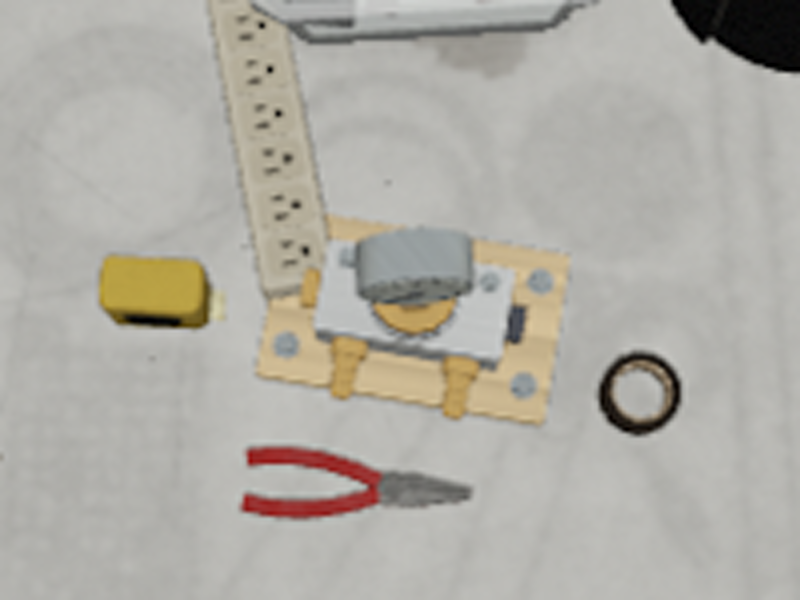

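```bash
cat > h.py <<'E'
from workcell import env,effector,optics,nets
import cv2,numpy as np
from scipy.optimize import least_squares
from scipy.spatial.transform import Rotation as R
def proj(P,i,view=None):
    V=i["view"] if view is None else view
    p=(V[:3,:3]@np.atleast_2d(P).T).T+V[:3,3]
    return np.c_[i["cx"]+i["fx"]*p[:,0]/-p[:,2], i["cy"]+i["fy"]*-p[:,1]/-p[:,2]]
def wview():
    i=optics.camera_info("wrist");T=np.eye(4);T[:3,:3]=R.from_euler("xyz",env.get_tool_rot()).as_matrix();T[:3,3]=env.get_tcp_pos()
    i["view"]=np.linalg.inv(T@np.array(i["tool_from_camera"]));return i
E
python3 - <<'E'
from h import *
it=optics.camera_info("top");isc=optics.camera_info("scene")
print({k for k in it},[k for k in isc])
px=np.array([(572,255),(545,423),(258,375)])/4+[180,130]
L=np.array([(.0575,-.095,.015),(-.0575,-.095,.015),(-.0575,.095,.015)])
ps=np.array([(552/4,302/3.33),(325/4,446/3.33)])+[170,120]
def W(p,L):return np.c_[L[:,0]*np.cos(p[2])-L[:,1]*np.sin(p[2])+p[0],L[:,0]*np.sin(p[2])+L[:,1]*np.cos(p[2])+p[1],L[:,2]]
f=lambda p:np.r_[(proj(W(p,L),it)-px).ravel(),(proj(W(p,L[1:]),isc)-ps).ravel()]
s=least_squares(f,[.6,0,0]);print(s.x,s.fun.round(1))
for z in(.15,.16,.17,.18):
  c=np.array([[*s.x[:2],z]]);print(z,proj(c,it),proj(c,isc))
E
```

```text
{'cy', 'cx', 'view', 'fy', 'fx'} ['fx', 'fy', 'cx', 'cy', 'view']
[ 0.54903865 -0.05481441 -0.34026142] [-0.6  0.  -0.5  0.7 -1.3  0.5  0.8 -2.  -0.3 -1.1]
0.15 [[283.28796616 196.05085166]] [[263.64836408 177.58203436]]
0.16 [[283.30440731 194.96146626]] [[263.59947673 174.44119876]]
0.17 [[283.32118123 193.85003173]] [[263.54992715 171.25781768]]
0.18 [[283.33829812 192.71587183]] [[263.49970181 168.03102075]]
```

Run:
```python
from h import *
fr=np.array([-np.cos(.34),np.sin(.34),0]);up=np.array([0,0,1.]);c=np.array([.549,-.055,.13])
T=np.array(optics.camera_info("wrist")["tool_from_camera"])
res=[]
for t in(.7,.5,.35,.9):
  for s in(1,-1):
   for az in(0,.4,-.4,-.8):
    f=R.from_euler("z",az).apply(fr)
    z=-f*np.sin(t)-up*np.cos(t);x=s*(f*np.cos(t)-up*np.sin(t));y=np.cross(z,x)
    Rm=np.c_[x,y,z];la=Rm@(-T[:3,2])
    p=c-la*.27-Rm@T[:3,3];rpy=R.from_matrix(Rm).as_euler("xyz")
    q=env.ik(p,rpy)
    if q is not None:res.append((t,s,az,p,rpy));print(t,s,az,p.round(3),np.degrees(np.arcsin(-la[2])).round(),np.round(q,2))
# pick lowest camera elevation reachable
for t,s,az,p,rpy in res:
  try: env.goto(p,rpy);print("went",t,s,az);break
  except env.PlanningError as e: print(e)
i=wview();im=optics.grab_frame("wrist");cv2.imwrite("pics/e.png",im)
np.save("e.npy",i["view"]);print(env.get_time(),proj(c,i),[(n,[(np.round(d["pixel"],1).tolist(),round(d["score"],2)) for d in nets.look_for("wrist",n)[:2]]) for n in("gauge","dial")])
```

```text
0.7 1 -0.4 [ 0.505 -0.015  0.21 ] 35.0 [ 0.24  0.63 -1.06  2.35  1.49  1.24 -1.04]
0.7 1 -0.8 [ 0.524 -0.001  0.21 ] 35.0 [-0.78  0.57  0.38  2.1   0.83  0.71 -0.71]
0.7 -1 -0.4 [ 0.499 -0.009  0.202] 65.0 [-0.79  0.48  0.41  2.39  1.54  0.46  2.06]
0.7 -1 -0.8 [0.521 0.007 0.202] 65.0 [-1.24  0.99  1.3   2.11 -0.52  0.51 -2.5 ]
0.5 1 0 [ 0.509 -0.041  0.22 ] 47.0 [-0.01  0.3  -0.14  2.35  1.4   0.27 -0.25]
0.5 1 0.4 [ 0.506 -0.058  0.22 ] 47.0 [ 0.79  0.39 -0.88  2.34  1.49  0.26  0.23]
0.5 1 -0.4 [ 0.517 -0.027  0.22 ] 47.0 [-0.4   0.36  0.13  2.23  0.96  0.46 -0.3 ]
0.5 1 -0.8 [ 0.531 -0.016  0.22 ] 47.0 [-0.28  0.46 -0.11  2.03  0.8   0.8  -0.56]
0.5 -1 0 [ 0.5   -0.037  0.215] 76.0 [ 0.63  0.46 -1.06  2.36  1.5   0.69  2.78]
0.5 -1 -0.4 [ 0.51  -0.019  0.215] 76.0 [-1.06  0.63  1.14  2.26 -0.74  0.29 -1.74]
0.5 -1 -0.8 [ 0.527 -0.007  0.215] 76.0 [ 0.31  0.67 -1.06  2.02  1.14  1.28  2.23]
0.35 1 0 [ 0.522 -0.046  0.225] 55.0 [ 0.33  0.35 -0.5   2.17  0.78  0.46  0.44]
0.35 1 0.4 [ 0.52  -0.057  0.225] 55.0 [ 0.57  0.36 -0.62  2.17  0.54  0.36  1.16]
0.35 1 -0.4 [ 0.527 -0.036  0.225] 55.0 [ 0.12  0.38 -0.4   2.09  0.78  0.64 -0.02]
0.35 1 -0.8 [ 0.537 -0.029  0.225] 55.0 [ 0.    0.44 -0.32  1.96  0.68  0.82 -0.34]
0.35 -1 0 [ 0.512 -0.041  0.221] 85.0 [-0.21  0.32  0.18  2.21  0.25  0.3  -2.18]
0.35 -1 0.4 [ 0.51  -0.057  0.221] 85.0 [ 0.23  0.31 -0.17  2.21  0.02  0.28 -1.46]
0.35 -1 -0.4 [ 0.52  -0.028  0.221] 85.0 [-0.44  0.38  0.34  2.13  0.34  0.46 -2.74]
0.35 -1 -0.8 [ 0.533 -0.019  0.221] 85.0 [-0.66  0.5   0.6   1.99  0.11  0.63 -2.93]
0.9 1 -0.8 [0.518 0.012 0.196] 24.0 [-0.91  0.71  0.4   2.12  0.97  0.79 -1.01]
0.9 -1 -0.8 [0.515 0.019 0.187] 53.0 [-0.01  0.94 -1.06  2.09  1.33  1.77  1.74]
went 0.7 1 -0.4
3.3917 [[276.54997582 207.69554015]] [('gauge', [([280.2, 208.4], 0.85)]), ('dial', [([279.9, 209.7], 0.96)])]
```

View pics/e.png

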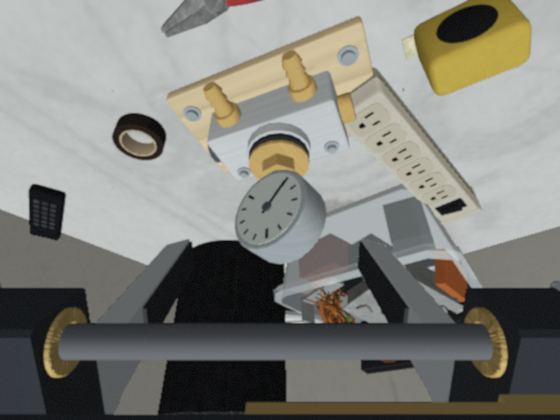

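```bash
cat >> h.py <<'E'
def W(p,L):L=np.atleast_2d(L);return np.c_[L[:,0]*np.cos(p[2])-L[:,1]*np.sin(p[2])+p[0],L[:,0]*np.sin(p[2])+L[:,1]*np.cos(p[2])+p[1],L[:,2]]
a=np.linspace(0,2*np.pi,60)
def case(z0,x):return np.c_[0*a+x,.035*np.cos(a),z0+.058+.035*np.sin(a)]
def ring(z,r):return np.c_[r*np.cos(a),r*np.sin(a),0*a+z]
def rect(hx,hy,z):return np.array([(-hx,-hy,z),(hx,-hy,z),(hx,hy,z),(-hx,hy,z),(-hx,-hy,z)])
def draw(im,i,M,g,z0,crop,s,name):
    x0,y0,x1,y1=crop;o=cv2.resize(im[y0:y1,x0:x1],None,fx=s,fy=s,interpolation=cv2.INTER_CUBIC)
    def pl(P,c):cv2.polylines(o,[np.int32((proj(P,i)+.5-[x0,y0])*s)],False,c,1)
    G=np.r_[M[:2],g]
    pl(W(M,rect(.0575,.095,.015)),(255,0,0));pl(W(M,rect(.03,.06,.06)),(255,0,255))
    pl(W(G,case(z0,-.015)),(0,0,255));pl(W(G,case(z0,.015)),(0,200,0));pl(W(G,ring(z0,.027)),(0,255,255))
    cv2.imwrite(name,o)
def mask(im,i,M,g,z0):
    G=np.r_[M[:2],g];m=np.zeros(im.shape[:2],np.uint8)
    P=np.r_[proj(W(G,case(z0,-.015)),i),proj(W(G,case(z0,.015)),i)]
    cv2.fillPoly(m,[cv2.convexHull(np.int32(P.round()))],1);return m
E
python3 - <<'E'
from h import *
i=optics.camera_info("wrist");i["view"]=np.load("e.npy");im=cv2.imread("pics/e.png")
it=optics.camera_info("top");isc=optics.camera_info("scene")
px=np.array([(572,255),(545,423),(258,375)])/4+[180,130]
L=np.array([(.0575,-.095,.015),(-.0575,-.095,.015),(-.0575,.095,.015)])
ps=np.array([(552/4,302/3.33),(325/4,446/3.33)])+[170,120]
pw=np.array([(168,97),(361,18)])
f=lambda p:np.r_[(proj(W(p,L),it)-px).ravel(),(proj(W(p,L[1:]),isc)-ps).ravel(),(proj(W(p,L[1:]),i)-pw).ravel()]
M=least_squares(f,[.55,-.055,-.34]).x;print(M,f(M).round(1))
# gauge: dial outline: leftmost/top/right/bottom face pts + silhouette right/bottom extents
def fg(p):
    G=np.r_[M[:2]+p[2:4],p[0]]
    F=proj(W(G,case(p[1],-.015)),i);B=proj(W(G,case(p[1],.015)),i)
    return np.r_[F[:,0].min()-236,F[:,1].max()-251,B[:,0].max()-326,B[:,1].max()-263,F[:,1].min()-171,p[2:4]*400]
for g0 in(-.9,-.5,-.1,.3):
    s=least_squares(fg,[g0,.078,0,0],diff_step=1e-3);print(s.x.round(4),s.cost.round(2),s.fun.round(1))
s=min((least_squares(fg,[g0,.078,0,0],diff_step=1e-3) for g0 in(-.9,-.5,-.1,.3)),key=lambda s:s.cost)
draw(im,i,np.r_[M[:2]+s.x[2:4],M[2]],s.x[0],s.x[1],(150,0,390,280),2.1,"pics/f.png")
np.save("M.npy",M)
E
```

```text
[ 0.54997037 -0.05260408 -0.33395494] [-1.6 -0.4 -1.2  0.3 -2.1  0.5 -0.  -1.7 -0.9 -0.5 -4.3  2.8  2.2 -0.2]
[-7.05e-01  8.07e-02  3.00e-03  5.00e-04] 12.82 [-0.3 -3.4 -0.   3.5  0.1  1.2  0.2]
[-7.05e-01  8.07e-02  3.00e-03  5.00e-04] 12.82 [-0.3 -3.4 -0.   3.5  0.1  1.2  0.2]
[ 0.0036  0.0772  0.004  -0.004 ] 6.02 [-0.2  0.3  0.2  1.4 -2.2  1.6 -1.6]
[ 0.0036  0.0772  0.004  -0.004 ] 6.02 [-0.2  0.3  0.2  1.4 -2.2  1.6 -1.6]
```

View pics/f.png

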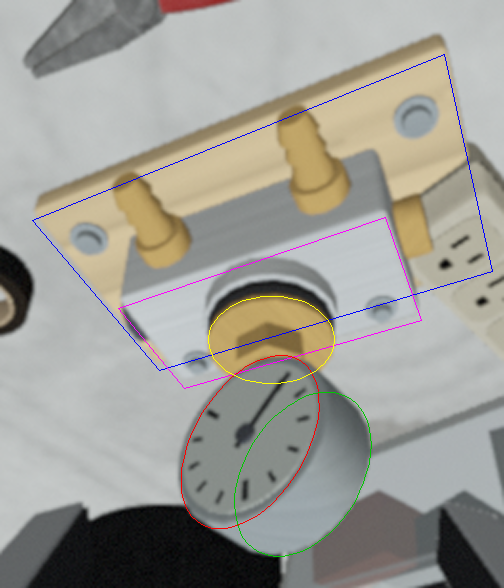

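Run:
```python
from h import *
M=np.load("M.npy")
p=env.get_tcp_pos();print(p)
for up in(.1,.06,.03):
  try: env.line_to([p[0],p[1],p[2]+up],velocity=.3);break
  except env.PlanningError as e: print(e)
env.move_j([.1,.3,0,1.517,0,1.3,0]);print(env.get_tcp_pos(),env.get_tool_rot())
P=[M[0],M[1],.27]
for y in np.arange(-3.1,3.2,.4):
  q=env.ik(P,[np.pi,0,y]);print(y.round(2),None if q is None else np.round(q,2))
print(env.get_time())
```

```text
[ 0.50458437 -0.01575461  0.20962588]
[ 0.53825441 -0.0820943   0.41697486] [3.12072026e+00 4.77352815e-04 1.47089825e+00]
-3.1 [ 0.27  0.45 -0.34  1.73  0.17  0.99  1.49]
-2.7 [ 0.33  0.46 -0.42  1.72  0.22  1.    1.84]
-2.3 [ 0.38  0.47 -0.51  1.72  0.26  1.01  2.2 ]
-1.9 [ 0.44  0.49 -0.59  1.72  0.31  1.03  2.55]
-1.5 [-0.34  0.49  0.59  1.74 -0.31  1.   -2.71]
-1.1 [-0.28  0.47  0.49  1.74 -0.26  0.99 -2.36]
-0.7 [-0.23  0.46  0.41  1.74 -0.22  0.99 -2.01]
-0.3 [-0.17  0.45  0.32  1.74 -0.17  0.98 -1.66]
0.1 [-0.12  0.44  0.24  1.74 -0.12  0.98 -1.3 ]
0.5 [-0.06  0.44  0.16  1.74 -0.08  0.97 -0.94]
0.9 [-0.01  0.44  0.08  1.73 -0.04  0.97 -0.59]
1.3 [ 0.04  0.43  0.01  1.73 -0.01  0.97 -0.22]
1.7 [ 0.08  0.44 -0.06  1.73  0.03  0.98  0.15]
2.1 [ 0.13  0.44 -0.12  1.73  0.06  0.98  0.51]
2.5 [ 0.18  0.44 -0.2   1.73  0.1   0.98  0.87]
2.9 [ 0.24  0.45 -0.28  1.73  0.14  0.99  1.23]
5.125
```

Run:
```python
from h import *
M=np.load("M.npy")
env.goto([M[0],M[1],.27],[np.pi,0,np.pi/2])
i=wview();im=optics.grab_frame("wrist");cv2.imwrite("pics/g.png",im);np.save("g.npy",i["view"])
print(env.get_time(),env.get_force(),env.get_wrist_torque(),env.get_joint_positions())
draw(im,i,M,0.,.077,(150,60,430,270),2.85,"pics/h.png")
```

```text
5.8333 [0.37300135 0.40062699 0.52348831] [-0.01774768 -0.08923804  0.04306426] [ 0.06781357  0.43429861 -0.03373136  1.72844085  0.01731956  0.97648347
  0.02732526]
```

View pics/h.png

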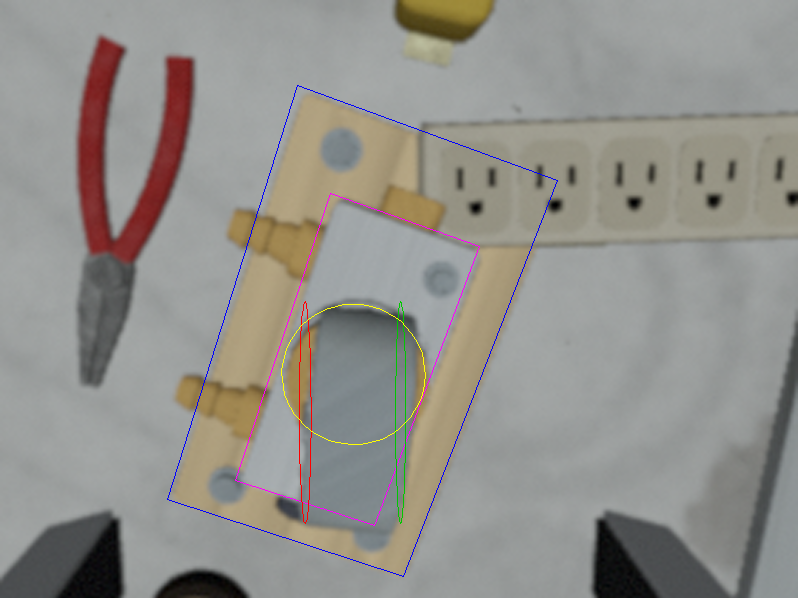

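```bash
cat >> h.py <<'E'
PITCH=.006/(2*np.pi)
def st(tag=""):
    print(tag,"t%.1f"%env.get_time(),"F",np.round(env.get_force(),1),"Tz %.3f"%env.get_wrist_torque()[2],"w %.4f"%env.get_grip_width(),"yaw %.3f"%env.get_tool_rot()[2],"p",np.round(env.get_tcp_pos(),4))
def turn(c,z,y0,y1,n):
    """turn from tool yaw y0 to y1 in n steps about axis c, sinking"""
    for y in np.linspace(y0,y1,n+1)[1:]:
        env.goto([c[0],c[1],z+(y-y0)*PITCH],[np.pi,0,y]);env.hold(.1);st()
    return z+(y1-y0)*PITCH
E
python3 - <<'E'
from h import *
c=np.array([.5512,-.0535]);y=np.pi/2-.066
env.goto([*c,.2],[np.pi,0,y]);env.line_to([*c,.150],velocity=.15);st("open")
effector.set_gripper(.0,40);env.hold(.2);st("closed");print(env.get_grasp_force())
z=turn(c,.150,y,y-.6,2)
np.save("c.npy",np.r_[c,z])
E
```

```text
open t6.7 F [-0.7 -0.5  0.2] Tz -0.015 w 0.0942 yaw 1.505 p [ 0.5525 -0.0536  0.1516]
closed t7.9 F [-1.4 -0.8  1.2] Tz -0.000 w 0.0298 yaw 1.505 p [ 0.551  -0.0535  0.15  ]
39.57990825176239
 t8.3 F [-0.1 -0.6  0.2] Tz -0.018 w 0.0300 yaw 1.209 p [ 0.5512 -0.0535  0.1497]
 t8.8 F [-0.7 -0.5 -1.5] Tz 0.026 w 0.0299 yaw 0.909 p [ 0.5514 -0.0537  0.1494]
```

```bash
cat >> h.py <<'E'
def regrasp(c,z,y0,y1,n=5,sq=40):
    effector.set_gripper(.094,sq)
    for y in np.linspace(y0,y1,n+1)[1:]: env.goto([c[0],c[1],z],[np.pi,0,y])
    env.hold(.2);st("open");effector.set_gripper(0,sq);env.hold(.2);st("grip")
E
python3 - <<'E'
from h import *
x,yy,z=np.load("c.npy");c=[x,yy];y=np.pi/2-.666
z=turn(c,z,y,-1.30,5)
regrasp(c,z,-1.30,-1.30+np.pi,6)
np.save("c.npy",[x,yy,z])
E
```

```text
t9.3 F [ 1.  -1.5 -2.2] Tz 0.041 w 0.0299 yaw 0.468 p [ 0.5515 -0.0539  0.149 ]
 t9.8 F [ 2.3 -4.1 -3.5] Tz -0.034 w 0.0298 yaw 0.027 p [ 0.5515 -0.0543  0.1486]
 t10.3 F [ 0.9 -5.5 -2.9] Tz -0.047 w 0.0297 yaw -0.415 p [ 0.5514 -0.0545  0.1482]
 t10.8 F [ 1.8 -6.  -2.4] Tz -0.017 w 0.0300 yaw -0.856 p [ 0.5511 -0.0548  0.1477]
 t11.3 F [ 0.5 -5.2 -0.8] Tz -0.008 w 0.0299 yaw -1.297 p [ 0.5509 -0.0548  0.1473]
open t15.4 F [ 0.  -0.4  0. ] Tz 0.029 w 0.0937 yaw 1.839 p [ 0.5512 -0.0534  0.1473]
grip t16.6 F [-2.6  0.4  3.1] Tz -0.000 w 0.0293 yaw 1.841 p [ 0.5508 -0.0536  0.1474]
```

Run:
```python
from h import *
x,yy,z=np.load("c.npy");c=[.5512,-.0545];y=-1.30+np.pi
z=turn(c,z,y,-1.30,8)
np.save("c.npy",[*c,z])
```

```text
t17.1 F [-1.8  2.   2.3] Tz 0.017 w 0.0296 yaw 1.453 p [ 0.5511 -0.0538  0.147 ]
 t17.6 F [-1.4  2.7  3.9] Tz 0.039 w 0.0295 yaw 1.061 p [ 0.5513 -0.054   0.1466]
 t18.1 F [-0.5  3.   2.2] Tz 0.014 w 0.0302 yaw 0.668 p [ 0.5514 -0.0542  0.1462]
 t18.6 F [-0.7  3.8  1.3] Tz 0.004 w 0.0301 yaw 0.276 p [ 0.5514 -0.0544  0.1459]
 t19.1 F [1.  2.9 2.6] Tz -0.065 w 0.0298 yaw -0.117 p [ 0.5514 -0.0547  0.1455]
 t19.5 F [0.5 0.5 2.7] Tz -0.083 w 0.0297 yaw -0.510 p [ 0.5513 -0.0549  0.1452]
 t20.0 F [-0.4  0.4  3.9] Tz -0.110 w 0.0298 yaw -0.905 p [ 0.5511 -0.055   0.1448]
 t20.5 F [-0.7  0.5  4.9] Tz -0.088 w 0.0297 yaw -1.299 p [ 0.5509 -0.0551  0.1444]
```

```bash
cat >> h.py <<'E'
def avg(tag,n=15):
    v=[]
    for _ in range(n): env.hold(.03);v.append(env.get_wrist_torque()[2])
    print(tag,"Tz avg %.3f sd %.3f"%(np.mean(v),np.std(v)))
E
python3 - <<'E'
from h import *
x,yy,z=np.load("c.npy");c=[x,yy];y=-1.30+np.pi
avg("held");regrasp(c,z,-1.30,y,4);avg("regrip")
yf=np.pi/2-.334
for k in(1,2,3):
    z=turn(c,z,y+(yf-y)*(k-1)/3,y+(yf-y)*k/3,1);avg("")
np.save("c.npy",[*c,z])
E
```

```text
held Tz avg -0.110 sd 0.023
open t24.8 F [ 0.4  0.6 -0.6] Tz -0.028 w 0.0940 yaw 1.840 p [ 0.5512 -0.0544  0.1443]
grip t26.0 F [-1.3  0.1  0.8] Tz -0.160 w 0.0300 yaw 1.841 p [ 0.5509 -0.0546  0.1443]
regrip Tz avg -0.136 sd 0.033
 t26.9 F [-2.3 -0.4  4.3] Tz -0.125 w 0.0300 yaw 1.644 p [ 0.551  -0.0546  0.1441]
 Tz avg -0.041 sd 0.040
 t27.7 F [-3.1  0.8  5.5] Tz -0.082 w 0.0296 yaw 1.440 p [ 0.5509 -0.0546  0.1439]
 Tz avg -0.059 sd 0.020
 t28.6 F [-3.7 -0.8  5.8] Tz 0.070 w 0.0301 yaw 1.239 p [ 0.5509 -0.0545  0.1438]
 Tz avg 0.084 sd 0.025
```

Run:
```python
from h import *
x,yy,z=np.load("c.npy");yf=np.pi/2-.334
for d in(-.03,-.06,-.03,0,.03,.06,.03,0,-.015,0):
    env.goto([x,yy,z],[np.pi,0,yf+d]);v=[]
    for _ in range(5): v.append(env.get_wrist_torque()[2]);env.hold(.02)
    print(d,"Tz",np.round(v,3),"yaw %.3f"%env.get_tool_rot()[2],"q7 %.4f"%env.get_joint_positions()[6])
print(env.get_time())
```

```text
-0.03 Tz [-0.185 -0.117 -0.171 -0.242 -0.187] yaw 1.208 q7 -0.2424
-0.06 Tz [-0.269 -0.235 -0.242 -0.211 -0.187] yaw 1.178 q7 -0.2649
-0.03 Tz [0.196 0.284 0.268 0.267 0.257] yaw 1.210 q7 -0.2415
0 Tz [0.076 0.067 0.138 0.076 0.1  ] yaw 1.239 q7 -0.2193
0.03 Tz [0.209 0.255 0.2   0.158 0.188] yaw 1.269 q7 -0.1967
0.06 Tz [0.163 0.185 0.12  0.174 0.15 ] yaw 1.299 q7 -0.1743
0.03 Tz [-0.258 -0.322 -0.282 -0.29  -0.211] yaw 1.268 q7 -0.1976
0 Tz [-0.254 -0.131 -0.164 -0.111 -0.147] yaw 1.238 q7 -0.2198
-0.015 Tz [0.161 0.158 0.105 0.062 0.129] yaw 1.224 q7 -0.2305
0 Tz [-0.124 -0.097 -0.067 -0.124 -0.094] yaw 1.238 q7 -0.2198
32.425
```

Run:
```python
from h import *
M=np.load("M.npy");x,yy,z=np.load("c.npy");yf=np.pi/2-.334
effector.set_gripper(.094);env.line_to([x,yy,.27],velocity=.2)
i=wview();im=optics.grab_frame("wrist");st()
M=np.r_[x,yy,M[2]]
draw(im,i,M,M[2],z-.073,(150,60,430,270),2.85,"pics/i.png")
```

```text
t34.3 F [ 0.3 -0.5 -0.5] Tz -0.052 w 0.0940 yaw 1.237 p [ 0.5502 -0.0543  0.2687]
```

View pics/i.png

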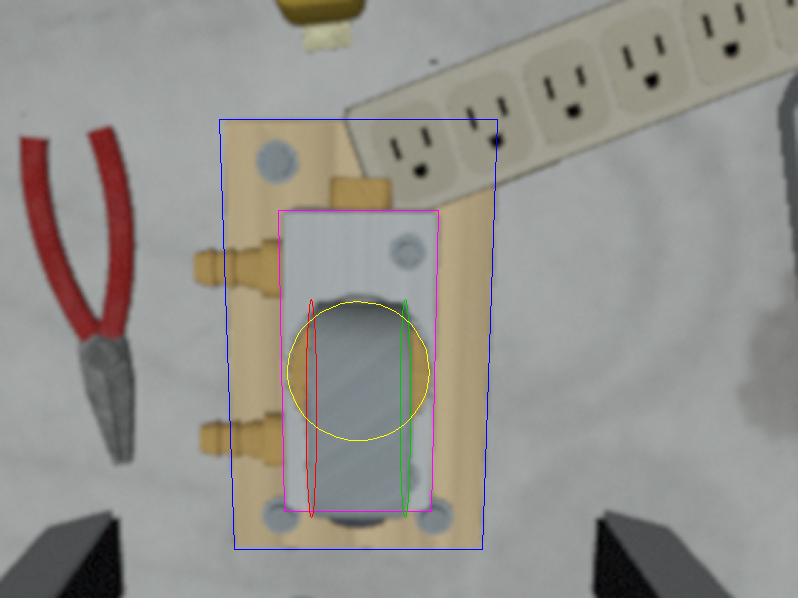

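The case edges (x≈315 and x≈408) run parallel to the block edges (x≈282 and x≈435). The dial is on the hose-tail side, and the pliers and tape measure in view look undisturbed.

```bash
python3 -c "
from workcell import env
print(env.finish_job(), env.get_time())"
```

```text
the job is handed in; nothing more can be done
the job is handed in; nothing more can be done
```

I screwed the gauge in about 6.55 rad, to the first front-facing position past the seal (drag about 0.25 N m). In the overhead picture the dial is square to the front. I let go of it and handed the job in at about 34 s of the 72 s allowed, but no verdict came back.

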